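Bring the marked sample under the test needle

ROBOT

A 7-joint arm with a two-finger parallel gripper is mounted at the origin on the work surface. World frame = base frame: x ahead of the robot, y to its left, z up, the work surface at z = 0. Lengths are in m, angles in rad, forces in N, time in s.
With the tool pointing down it reaches from about 0.4 to 0.85 m from the base axis. Payload 4.5 kg.
Tool frame: the origin (TCP) lies between the finger pads; the fingertips stand 25 mm ahead of it and the grasp point (between the pads) lies 6 mm ahead of it (r.tips_ahead is the distance from the TCP to the fingertips, in m); z points along the fingers, y is the direction in which the jaws open and shut (so a half turn about z gives the same grasp; the last joint's range is limited). The gripper opens to 88 mm and grips with 3 to 60 N. Pads are 18 mm wide; open, the fingers measure 123 mm over their backs; the gripper's body (75 mm by 187 mm) begins 45 mm behind the grasp point.
Start: joints at [-1.264, 0.689, -0.195, 1.565, 0.157, 0.902, -0.215], TCP at [0.168, 0.602, 0.225] pointing down, gripper open.
Joint ranges: [-3.01, 3.01], [-0.46, 2.08], [-1.47, 1.51], [0.13, 2.56], [-1, 4.14], [0.04, 2.09], [-2.66, 2.66]. Speed limits (rad/s): [2.57, 2.57, 3.14, 3.14, 3.14, 3.14, 3.14].

INTERFACE

Orientations are given as a unit quaternion [x, y, z, w].
In Python, from plant import r, imaging gives the robot as it stands.
- The arm moves only by the tool send_rows, never from a script. Its argument "moves" is one flat list of numbers, 6 for each row, row after row: the shift along the tool's x, y, z in m, then the turn, a rotation vector about the tool's x, y, z in degrees. A call has exactly 5 rows; each row is the pose to reach, as a shift and turn from the pose measured when the call began, along the tool's axes at that moment; what a row does not reach only later rows make up. A row lasts 1/12 s, in which the tool goes at most 41.7 mm and 7.16 degrees, less where a joint would pass 70% of its speed; a pose out of reach is approached as far as the arm can. A call with a gripper value outside its range is refused whole. "claw" is the closure, from -1 (fully open) to 1 (shut), so that 0 is half open, set as the call begins (left out, the last holds). The fingers move at their own pace and stop on an object; "grip_force" is the grip in N (left out, the last holds). Time passes only in rows, so rows that repeat a pose let the fingers close, or fill a call up. It gives the time, the measured TCP pose, the force and the opening at its end, in the units of the state.
- r.get_state(): the state, without advancing time (a new reading comes with each control period).
- imaging.snapshot(name): name is "side" or "top" or "wrist"; returns a dict with "image" (480x640x3 uint8, red, green, blue), "depth" (480x640 float32, m along the optical axis (not along the pixel's ray), 0 where there is no reading), "mtx" (3x3 intrinsics, pixels), "rvec" (rotation vector, rad) and "tvec" (3), from world to camera coordinates, as OpenCV has them. Camera axes: x right, y down, z forward; pixel columns grow to the right and rows downward; lengths in m; the calibration is good to about 2 mm. The wrist camera is an equidistant fisheye: a pixel r from the principal point sees the ray r / f radians off the axis. A picture is of the moment at which its call begins.
- r.finish_job(): hands the job in, once; it reports no verdict.
Trained networks look in a picture, given as the dict that the camera call returned (one of the last four; its "shot" number tells which), for a name from the list of things; names that differ only in an ending like _2 or _b are one class to them, and where a whole thing is asked for, a point or a joint stands for the part that bears it (a point fixed in the world has none). Each returns a list of dicts, best first, with "score" (0 to 1); they miss things now and then, are a little off and sometimes report something else, mostly with a low value. They report only what shows in the picture. A call takes as long as a camera call. They do not tell look-alikes from the thing itself.
- imaging.look_for(query, picture): "box" ([centre column, centre row, width, height] as shares, 0 to 1, of the picture: columns of its width, rows of its height, round what is visible of it).
- imaging.silhouettes(query, picture): "pixels" (480x640 bool, what is visible of it) and "box" ([centre column, centre row, width, height] as shares, 0 to 1, of the picture: columns of its width, rows of its height, round what is visible of it).
- imaging.pinpoint(query, picture): "point" ([column, row] as shares, 0 to 1, of the picture: columns of its width, rows of its height: a listed point, or the origin of a listed thing).
The state is a dict: "clock": time; "q": joint angles; "qd": joint speeds; "joint_torque": joint torques, N m; "tool_pos": TCP position; "eef_rot": TCP orientation; "contact_force": force on the tool from outside, world axes, zero at the start; "moment": the same for the moment, N m; "opening": opening from 0.0 (shut) to 1.0 (fully open).
Only numpy, scipy, OpenCV 4.12 (cv2) and the standard library are available. Lean on these libraries where they do the work, as an engineer would, in place of code of your own. Each camera call takes 0.05 s, during which the arm holds its last target.

TASK

Slide the carrier with the round, marked sample along the bench, flat and without lifting it, until the crossed centre of its ring sits straight below the point of the test stand's needle, with the needle pointing inside the ring. Then let go of it and leave it lying there. Leave the other carrier, the one with the plain square sample, where it is.

Things in the scene. Friction and masses are not known exactly. Their poses are not given: they have to be found in the camera images.
- carrier: Loose flat aluminium plate, 190 (its x) x 60 x 8 mm, about 0.3 kg, on the bench (z = 0), to robot's left or right, x roughly away from the robot. Black upright grip, 30 (x) x 18 (y) mm, centred at x = -65 mm (the robot's end), top 53 mm above the bench. White round sample, 44 mm across, 3 mm thick, fixed at x = +65 mm. Origin: centre of the plate's underside, z up.
- spot (a point): The marked spot: centre of a small dark cross inside a dark ring (24 mm inside, 30 mm outside diameter) on top of the carrier's round sample, at 65 mm along the carrier's +x from its origin, 11 mm above the bench; axes as the carrier's.
- needle_point (a point): Lower point of the stand's fixed vertical needle (4 mm thick, 40 mm long), 25 mm above the bench, 14 mm over the sample. Above it: holder 22 mm across, boom with its top at 176 mm. Stand fixed to bench: foot plate 22 mm high, 110 mm wide, from 110 mm behind the needle (this point's +x: away from the robot and somewhat to its left); column 180 mm behind, 232 mm high. z up.
- spare: The other carrier, not to be moved: the same loose plate and black grip, but with a plain white square sample (42 mm) in place of the round one. Origin and axes as the carrier's. It starts on the other side, right or left of the robot.
Mind the look-alikes: they are no part of the job. What is shaped like the carrier but blue, orange or yellow is not meant.

How it is judged:
By the outcome, as a careful person would: the job done as asked, in the order asked, and still so for the second after the job is handed in, with the robot touching nothing.
It also fails if it takes over 38 s, if anything falls off the work surface, if the arm or the gripper's body presses on something with over 40 N, if the wrist force passes 120 N, or if a joint passes its speed limit or range.

## Working session

There is one attempt and no reset: what is moved stays moved. The work goes in short steps, Python scripts to look and compute and a tool call to move; the robot and the scene stay as the last step left them, time stands still between calls to the robot, and variables do not carry over. Pictures are saved under pics/ and viewed, and the job is handed in when it is done.

Besides the shell and the picture viewer there is one more tool, called after "Call:" as name(argument=value, ...), one argument or row to a line, values as JSON. send_rows: Moves the arm, as the interface text tells. Its arguments: {"type":"object","properties":{"moves":{"type":"array"},"claw":{"type":"number"},"grip_force":{"type":"number"}},"required":["moves"]}

```bash
mkdir -p pics; ls; cat > h.py <<'E'
import numpy as np, cv2
from plant import r, imaging
from scipy.spatial.transform import Rotation as R
def save(n,img): cv2.imwrite('pics/'+n,cv2.cvtColor(np.ascontiguousarray(img),cv2.COLOR_RGB2BGR))
def ray(p,uv,fish=False):
    Rm,_=cv2.Rodrigues(np.array(p['rvec'],float)); t=np.array(p['tvec'],float).reshape(3); K=np.array(p['mtx'])
    x=(uv[0]-K[0,2])/K[0,0]; y=(uv[1]-K[1,2])/K[1,1]
    if fish:
        th=np.hypot(x,y); s=np.sin(th)/th if th>1e-9 else 1; d=np.array([x*s,y*s,np.cos(th)])
    else: d=np.array([x,y,1.])
    return -Rm.T@t, Rm.T@d
def onz(p,uv,z,fish=False):
    o,d=ray(p,uv,fish); return o+d*(z-o[2])/d[2]
def proj(p,X,fish=False):
    Rm,_=cv2.Rodrigues(np.array(p['rvec'],float)); t=np.array(p['tvec'],float).reshape(3); K=np.array(p['mtx'])
    c=Rm@np.array(X)+t
    if fish:
        rr=np.hypot(c[0],c[1]); th=np.arctan2(rr,c[2]); c=np.array([c[0]/rr*th,c[1]/rr*th,1])
    else: c=c/c[2]
    return K[0,0]*c[0]+K[0,2],K[1,1]*c[1]+K[1,2]
E
python3 - <<'E'
from h import *
s=r.get_state();print(s)
for n in ['top','side']:
    p=imaging.snapshot(n);save(n+'0.png',p['image'])
    print(n,ray(p,(320,240)),p['mtx'])
    for q in ['spot','carrier','spare','needle_point']:
        for d in imaging.pinpoint(q,p)[:3]:
            u=(d['point'][0]*640,d['point'][1]*480);z={'spot':.011,'needle_point':.025}.get(q,0)
            print(n,q,round(d['score'],2),np.round(u,1),onz(p,u,z).round(4))
E
```

```text
pics
{'clock': 0.0, 'q': array([-1.26421418,  0.69000117, -0.19449384,  1.56635494,  0.15730641,
        0.90246749, -0.2151675 ]), 'qd': array([ 0.00136593, -0.00116828, -0.00016218, -0.00181109, -0.00138246,
        0.00040822, -0.00120313]), 'joint_torque': array([-5.54630049e-05, -5.27572346e+01, -1.26685616e+00, -1.53426486e+01,
       -5.25924959e-02,  6.58470657e-03,  1.82171416e-04]), 'tool_pos': array([0.16826568, 0.60124032, 0.2237959 ]), 'eef_rot': array([ 1.35965229e-01,  9.90713183e-01, -9.18500965e-04, -5.25043313e-05]), 'contact_force': array([-0.02597829,  1.10243399, -0.18768381]), 'moment': array([ 0.05404249, -0.04852313,  0.00512589]), 'opening': 0.9996434434189619}
top (array([0.42010888, 0.07957355, 1.12846805]), array([ 0.10070727,  0.02171576, -0.99478613])) [[490.10409796   0.         321.86397344]
 [  0.         490.10409796 246.90518518]
 [  0.           0.           1.        ]]
top spot 0.93 [242.8 359.2] [0.2648 0.279  0.011 ]
top spot 0.9 [339.4 309.6] [0.3747 0.0608 0.011 ]
top spot 0.8 [266.3 207.9] [0.6086 0.2277 0.011 ]
top carrier 0.69 [231.  329.6
[... 212 characters left out ...]
54.7 181.4] [0.6658 0.0238 0.025 ]
side (array([ 0.40301099, -0.82507684,  0.82165449]), array([ 0.07772928,  0.74933768, -0.65784904])) [[574.87248024   0.         319.73445275]
 [  0.         574.87248024 229.81413616]
 [  0.           0.           1.        ]]
side spot 0.94 [360.  198.6] [0.6085 0.2316 0.011 ]
side spot 0.78 [216.  200.4] [0.2739 0.2709 0.011 ]
side spot 0.78 [264.1 257.8] [0.3774 0.0581 0.011 ]
side carrier 0.98 [317.3 158.9] [0.5305 0.4301 0.    ]
side carrier 0.91 [252.9 282.3] [0.3516 0.0008 0.    ]
side carrier 0.57 [331.  205.7] [0.5397 0.2283 0.    ]
side spare 0.83 [341.1 373.1] [ 0.4956 -0.2377  0.    ]
side needle_point 0.66 [402.2 248.3] [0.6623 0.0337 0.025 ]
```

View pics/top0.png

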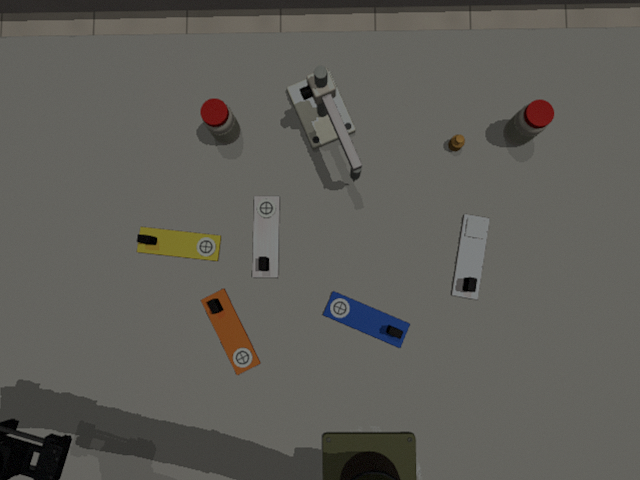

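View pics/side0.png

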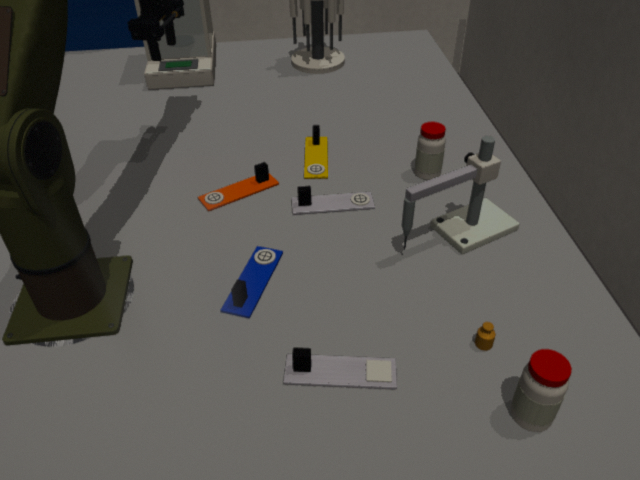

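Carrier-shaped things in the top view:
- yellow (180,244)
- orange (230,331)
- blue (366,319)
- bare aluminium with the ringed round sample (266,237)
- bare aluminium with the plain square sample (471,256), which is the spare

The one meant is at (266,237), since it is uncoloured and has the round marked sample. The stand's boom ends near (356,175). I'll confirm the carrier and the needle in enlarged crops.

```bash
python3 - <<'E'
from h import *
p=imaging.snapshot('top');q=imaging.snapshot('side')
a=p['image'][150:290,230:380];b=q['image'][120:280,280:480]
a=cv2.resize(a,None,fx=3,fy=3,interpolation=cv2.INTER_CUBIC);b=cv2.resize(b,None,fx=4,fy=4,interpolation=cv2.INTER_CUBIC)
a=np.clip(a*1.5,0,255).astype(np.uint8)
save('c1.png',a);save('c2.png',b)
o1,d1=ray(p,(320,240))
for n,x in(('top',p),('side',q)):
  for nm in['carrier']:
    for d in imaging.silhouettes(nm,x):
      m=d['pixels'];ys,xs=np.nonzero(m);print(n,round(d['score'],2),xs.mean().round(1),ys.mean().round(1),m.sum())
      if n=='top' and 250<xs.mean()<285:
        g=(p['image'].astype(int).max(2)>60)&m  # plate w/o grip
        print(cv2.minAreaRect(np.c_[xs,ys].astype(np.float32)))
E
```

```text
top 0.94 229.7 330.8 2309
top 0.8 178.7 243.2 2100
top 0.76 365.6 318.7 2175
side 0.95 315.8 155.4 1074
side 0.88 329.6 201.8 1607
side 0.68 239.6 188.7 1353
side 0.59 251.6 281.7 2225
```

View pics/c1.png

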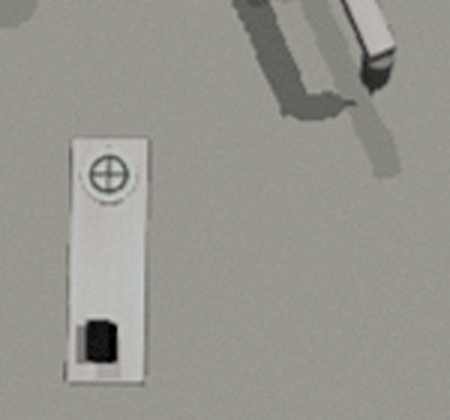

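View pics/c2.png

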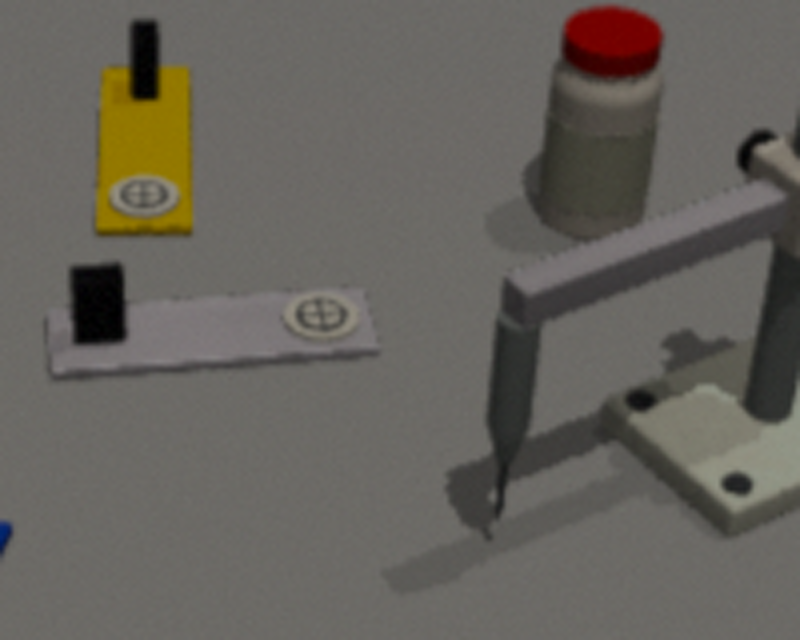

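```bash
python3 - <<'E'
from h import *
p=imaging.snapshot('top');q=imaging.snapshot('side')
a=p['image'][155:195,335:375];b=q['image'][190:265,380:430]
a=np.clip(cv2.resize(a,None,fx=14,fy=14,interpolation=cv2.INTER_NEAREST)*1.8,0,255).astype(np.uint8);b=np.clip(cv2.resize(b,None,fx=8,fy=8,interpolation=cv2.INTER_NEAREST)*1.6,0,255).astype(np.uint8)
c=np.zeros((600,800,3),np.uint8);c[:560,:390]=a[:,:390];c[:,400:]=b[:, :400];save('c3.png',c)
K=p['mtx']
def pt(p,u,v):
    d=p['depth'][v,u]; o,dd=ray(p,(u,v)); return o+dd*d
for u,v in [(353,172),(354,174),(354,176),(355,177),(354,178),(354,179),(354,180),(354,181),(353,181),(354,182)]: print('top',u,v,pt(p,u,v).round(4))
for v in range(200,262,3):
    print('side',v,[ (u,*pt(q,u,v).round(3)) for u in range(400,411,1) if q['depth'][v,u]<np.median(q['depth'][v,395:425])-.02][:12:3])
E
```

```text
top 353 172 [0.658  0.0332 0.1475]
top 354 174 [0.6562 0.0307 0.1376]
top 354 176 [0.6563 0.0299 0.1192]
top 355 177 [0.6568 0.0272 0.1077]
top 354 178 [0.6557 0.0291 0.1034]
top 354 179 [0.6562 0.0286 0.0915]
top 354 180 [ 0.6753  0.024  -0.0028]
top 354 181 [ 6.723e-01  2.410e-02 -1.000e-04]
top 353 181 [0.6658 0.0279 0.0294]
top 354 182 [ 0.6701  0.0241 -0.0008]
side 200 [(404, np.float64(0.655), np.float64(0.031), np.float64(0.153)), (407, np.float64(0.659), np.float64(0.024), np.float64(0.157)), (410, np.float64(0.664), np.float64(0.021), np.float64(0.159))]
side 203 [(404, np.float64(0.655), np.float64(0.029), np.float64(0.147)), (407, np.float64(0.66), np.float64(0.024), np.float64(0.151)), (410, np.float64(0.664), np.float64(0.02), np.float64(0.153))]
side 206 [(403, np.float64(0.655), np.float64(0.033), np.float64(0.137)), (406, np.float64(0.658), np.float64(0.024), np.float64(0.144)), (409, np.float64(0.662), np.float64(0.018), np.float64(0.148))]
side 209 [(403, np.float64(0.655), np.float64(0.029), np.float64(0.132)), (406, np.float64(0.659), np.float64(0.023), np.float64
[... 1393 characters left out ...]
p.float64(0.078)), (406, np.float64(0.663), np.float64(0.022), np.float64(0.084)), (409, np.float64(0.67), np.float64(0.027), np.float64(0.079))]
side 233 [(404, np.float64(0.661), np.float64(0.028), np.float64(0.072)), (407, np.float64(0.666), np.float64(0.025), np.float64(0.074))]
side 236 [(405, np.float64(0.664), np.float64(0.028), np.float64(0.063))]
side 239 [(404, np.float64(0.664), np.float64(0.033), np.float64(0.051))]
side 242 [(404, np.float64(0.664), np.float64(0.03), np.float64(0.045))]
side 245 [(404, np.float64(0.664), np.float64(0.029), np.float64(0.038))]
side 248 [(404, np.float64(0.665), np.float64(0.031), np.float64(0.028))]
side 251 []
side 254 []
side 257 []
side 260 []
```

View pics/c3.png

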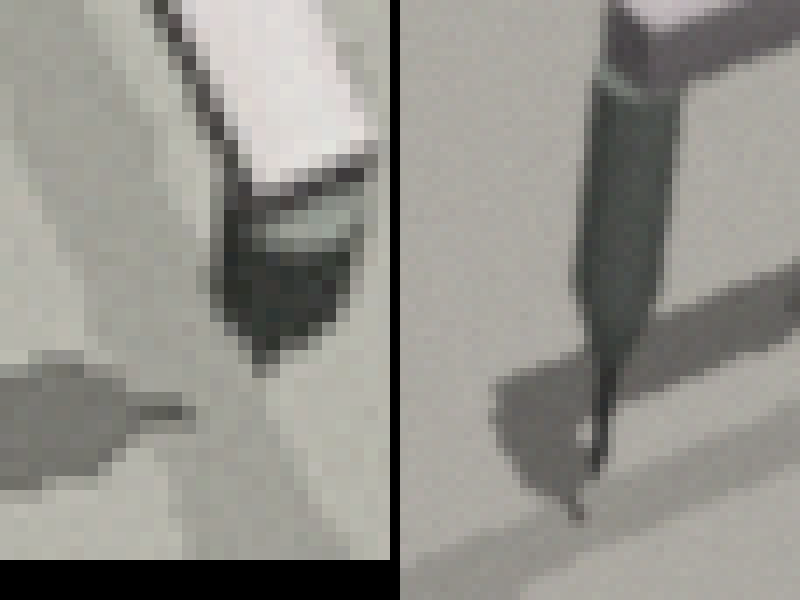

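Both crops confirm the bare aluminium carrier with the ringed round sample. Its ring is at top (266,208) and its grip at (264,264). The needle tip shows at about top (353.8,181) and side (404.5,248.7). Next I'll measure the carrier pose.

```bash
python3 - <<'E'
from h import *
p=imaging.snapshot('top');q=imaging.snapshot('side')
a=onz(p,(353.8,181.),.025);b=onz(q,(404.5,248.7),.025);print('needle',a,b)
for n,x,box in(('top',p,(190,285,245,285)),('side',q,(185,220,285,380))):
    im=x['image'].astype(float);r0,r1,c0,c1=box
    sub=im[r0:r1,c0:c1]
    g=sub.mean(2); bg=np.median(g); 
    m=(sub.mean(2)>bg+12).astype(np.uint8) if n=='top' else ((sub[:,:,2]-0.0)>np.median(sub[:,:,2])+12).astype(np.uint8)
    cs,_=cv2.findContours(m,cv2.RETR_EXTERNAL,cv2.CHAIN_APPROX_NONE);c=max(cs,key=cv2.contourArea).reshape(-1,2)+[c0,r0]
    W=np.array([onz(x,u,.008)[:2] for u in c]);rc=cv2.minAreaRect((W*1000).astype(np.float32));print(n,bg,rc)
    # dark grip blob
    d=(sub.max(2)<25 if n=='side' else sub.max(2)<35).astype(np.uint8)
    nn,l,st,ce=cv2.connectedComponentsWithStats(d);i=1+np.argmax(st[1:,4]);print('grip',st[i],ce[i]+[c0,r0],onz(x,ce[i]+[c0,r0],.053 if n=='top' else .03))
    for d in imaging.pinpoint('spot',x)[:4]:
        u=(d['point'][0]*640,d['point'][1]*480);print('spot',np.round(u,1),onz(x,u,.011).round(4))
E
```

```text
needle [0.66674458 0.02582205 0.025     ] [0.66675765 0.03189123 0.025     ]
top 100.33333333333333 ((544.2709350585938, 229.85513305664062), (57.059139251708984, 185.9361572265625), 89.07124328613281)
grip [ 14  67  10  14 132] [263.4469697  263.59090909] [0.4776305  0.22780869 0.053     ]
spot [267.6 210.6] [0.6023 0.2247 0.011 ]
spot [338.2 307. ] [0.3805 0.0635 0.011 ]
spot [241.8 357.8] [0.2679 0.2813 0.011 ]
side 105.33333333333333 ((544.4022827148438, 233.39224243164062), (58.95389938354492, 184.8405303955078), 89.28225708007812)
grip [ 13   2  13  19 210] [304.2952381  195.75714286] [0.47877225 0.23517458 0.03      ]
spot [266.5 256.9] [0.3824 0.0602 0.011 ]
spot [215.7 200.1] [0.2731 0.2722 0.011 ]
spot [359.9 199.9] [0.6074 0.2267 0.011 ]
spot [314.9 170.7] [0.5168 0.3609 0.011 ]
```

Call:
send_rows(
  moves=[-0.02,-0.014,0,0,0,-2,-0.055,-0.037,0,0,0,-5,-0.09,-0.061,0,0,0,-8.5,-0.125,-0.085,0,0,0,-12,-0.16,-0.109,0,0,0,-14.8],
  claw=-1,
)

```text
clock: 1.42
tool_pos: [0.2924, 0.4543, 0.2247]
eef_rot: [0.005, 1.0, 0.0, 0.0]
contact_force: [0.7, -0.4, 0.3]
opening: 0.999
```

```bash
cat >> h.py <<'E'
def totool(target, jawdeg=None):
    s=r.get_state();Rm=R.from_quat(s['eef_rot']).as_matrix()
    print('t',s['clock'],'pos',s['tool_pos'].round(4),'z',Rm[:,2].round(3),'jaw',np.degrees(np.arctan2(Rm[1,1],Rm[0,1])).round(2),'F',s['contact_force'].round(1),'op',round(s['opening'],3))
    print('shift',(Rm.T@(np.array(target)-s['tool_pos'])).round(4))
    if jawdeg is not None:
        c,si=np.cos(np.radians(jawdeg)),np.sin(np.radians(jawdeg))
        T=np.array([[-si,c,0],[c,si,0],[0,0,-1]]).T
        T=np.column_stack([np.cross([c,si,0],[0,0,-1]),[c,si,0],[0,0,-1]])
        print('turn',np.degrees(R.from_matrix(Rm.T@T).as_rotvec()).round(2))
E
python3 -c "
from h import *
totool([.479,.232,.2],89.1)"
```

```text
t 1.4167 pos [0.2924 0.4543 0.2247] z [ 0.  0. -1.] jaw 89.38 F [ 0.7 -0.4  0.3] op 0.999
shift [-0.189  -0.2203  0.0247]
turn [0.02 0.02 0.28]
```

Call:
send_rows(
  moves=[-0.018,-0.02,0,0,0,0,-0.042,-0.05,0.005,0,0,0,-0.066,-0.079,0.01,0,0,0,-0.09,-0.108,0.015,0,0,0,-0.114,-0.135,0.02,0,0,0],
)

```text
clock: 1.83
tool_pos: [0.4061, 0.3163, 0.2048]
eef_rot: [0.006, 1.0, 0.0, 0.0]
contact_force: [0.2, -0.3, 0.1]
opening: 0.997
```

```bash
python3 -c "
from h import *
totool([.479,.232,.15],89.1)"
```

```text
t 1.8333 pos [0.4061 0.3163 0.2048] z [ 0.001  0.    -1.   ] jaw 89.36 F [ 0.2 -0.3  0.1] op 0.997
shift [-0.0738 -0.0834  0.0548]
turn [0.01 0.05 0.26]
```

Call:
send_rows(
  moves=[-0.02,-0.022,0.012,0,0,0,-0.042,-0.047,0.028,0,0,0,-0.064,-0.072,0.044,0,0,0,-0.074,-0.083,0.055,0,0,0,-0.074,-0.083,0.055,0,0,0],
)

```text
clock: 2.25
tool_pos: [0.4808, 0.2276, 0.1477]
eef_rot: [0.009, 1.0, -0.002, -0.0]
contact_force: [0.5, 0.2, 0.2]
opening: 1.003
```

```bash
python3 - <<'E'
from h import *
totool([.479,.232,.041],89.1)
p=imaging.snapshot('wrist');save('w1.png',p['image'])
K=p['mtx'];print(K,ray(p,(320,240),True))
im=p['image'].copy()
for X in [(.479,.232,.053),(.6093,.2306,.011),(.6667,.0288,.025)]:
    u=proj(p,X,True);print(X,np.round(u,1))
E
```

```text
t 2.25 pos [0.4808 0.2276 0.1477] z [-0.001 -0.004 -1.   ] jaw 88.95 F [0.5 0.2 0.2] op 1.003
shift [0.0017 0.0048 0.1067]
turn [-0.24 -0.05 -0.15]
[[371.64829954   0.         318.51709752]
 [  0.         371.64829954 233.12615543]
 [  0.           0.           1.        ]] (array([0.39640407, 0.22973053, 0.30788396]), array([ 0.33838793, -0.00561554, -0.94098994]))
(0.479, 0.232, 0.053) [325.1 228.1]
(0.6093, 0.2306, 0.011) [324.4 342.9]
(0.6667, 0.0288, 0.025) [142.4 385. ]
```

View pics/w1.png

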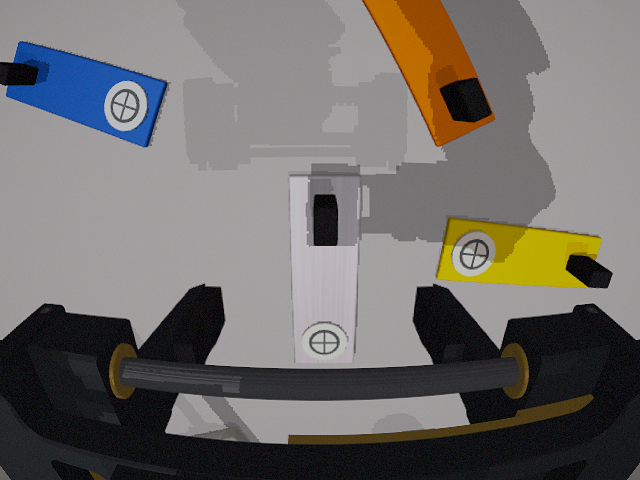

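The ring centre is at about (324,342) against a predicted (324.4,342.9), and the grip at about (325,220) is consistent too, so the estimate holds. Descending.

Call:
send_rows(
  moves=[0.001,0.003,0.02,0,0,0,0.002,0.005,0.048,0,0,0,0.002,0.005,0.076,0,0,0,0.002,0.005,0.098,0,0,0,0.002,0.005,0.106,0,0,0],
)

```text
clock: 2.72
tool_pos: [0.4747, 0.2384, 0.0411]
eef_rot: [0.005, 1.0, -0.0, -0.002]
contact_force: [0.2, -0.7, -0.2]
opening: 0.999
```

```bash
python3 - <<'E'
from h import *
totool([.479,.232,.041],89.1)
p=imaging.snapshot('wrist');save('w2.png',p['image'])
E
```

```text
t 2.7167 pos [0.4747 0.2384 0.0411] z [-0.004 -0.001 -1.   ] jaw 89.39 F [ 0.2 -0.7 -0.2] op 0.999
shift [-0.0043 -0.0063  0.0001]
turn [-0.04 -0.24  0.29]
```

View pics/w2.png

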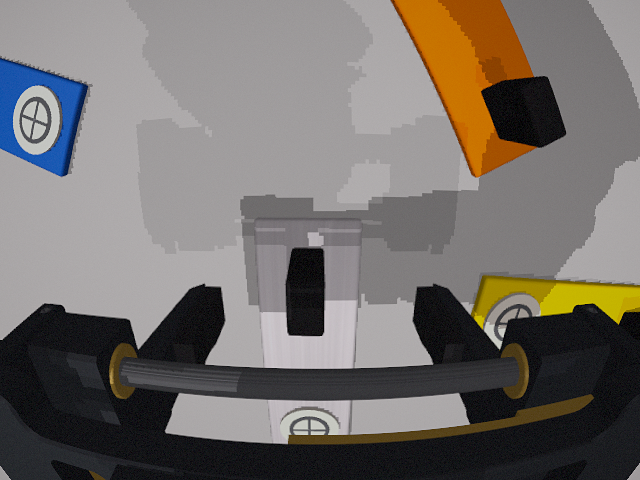

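Call:
send_rows(
  moves=[-0.003,-0.004,0,0,0,0,-0.004,-0.006,0,0,0,0,-0.004,-0.006,0,0,0,0,-0.004,-0.006,0,0,0,0,-0.004,-0.006,0,0,0,0],
)

```text
clock: 3.18
tool_pos: [0.4794, 0.2322, 0.042]
eef_rot: [0.006, 1.0, -0.0, -0.001]
contact_force: [-0.9, -0.2, -0.1]
opening: 1.0
```

```bash
python3 - <<'E'
from h import *
totool([.479,.232,.041],89.1)
p=imaging.snapshot('wrist');save('w3.png',p['image'][200:,200:440])
E
```

```text
t 3.1833 pos [0.4794 0.2322 0.042 ] z [-0.003 -0.    -1.   ] jaw 89.35 F [-0.9 -0.2 -0.1] op 1.0
shift [ 0.0004 -0.0002  0.001 ]
turn [-0.01 -0.17  0.25]
```

View pics/w3.png

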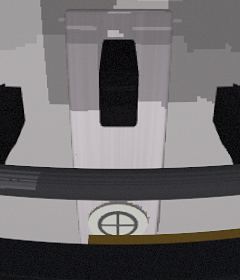

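Call:
send_rows(
  moves=[0,0,0,0,0,0,0,0,0,0,0,0,0,0,0,0,0,0,0,0,0,0,0,0,0,0,0,0,0,0],
  claw=1,
  grip_force=15,
)

```text
clock: 3.65
tool_pos: [0.4792, 0.2321, 0.0417]
eef_rot: [0.006, 1.0, -0.0, -0.002]
contact_force: [0.1, 0.1, -0.2]
opening: 0.647
```

Call:
send_rows(
  moves=[0,0,0,0,0,0,0,0,0,0,0,0,0,0,0,0,0,0,0,0,0,0,0,0,0,0,0,0,0,0],
)

```text
clock: 4.07
tool_pos: [0.4792, 0.2321, 0.0417]
eef_rot: [0.006, 1.0, -0.0, -0.002]
contact_force: [1.3, -0.4, -0.1]
opening: 0.265
```

```bash
python3 - <<'E'
from h import *
s=r.get_state()
totool(s['tool_pos']+[.0574,-.2018,0],89.1)
p=imaging.snapshot('wrist');
for X in [(.6093,.2306,.011)]: print(proj(p,X,True))
for d in imaging.pinpoint('spot',p)[:3]:
    u=(d['point'][0]*640,d['point'][1]*480);print('spot',np.round(u,1),onz(p,u,.011,True).round(4))
save('w4.png',p['image'][200:,200:440])
E
```

```text
t 4.0667 pos [0.4792 0.2321 0.0417] z [-0.003 -0.    -1.   ] jaw 89.35 F [ 1.3 -0.4 -0.1] op 0.265
shift [-5.970e-02 -2.011e-01 -1.000e-04]
turn [-0.03 -0.19  0.25]
(np.float64(318.20504895233523), np.float64(425.5124940897539))
spot [317.7 425.7] [0.6095 0.2302 0.011 ]
spot [518.  316.6] [0.5199 0.3655 0.011 ]
spot [ 40.2 109.5] [0.3771 0.061  0.011 ]
```

View pics/w4.png

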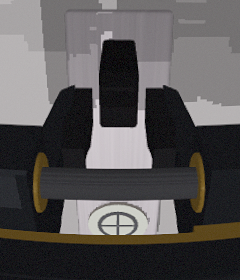

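Call:
send_rows(
  moves=[0,0,0,0,0,0,0,0,0,0,0,0,0,0,0,0,0,0,0,0,0,0,0,0,0,0,0,0,0,0],
)

```text
clock: 4.58
tool_pos: [0.4792, 0.2321, 0.0417]
eef_rot: [0.006, 1.0, -0.0, -0.002]
contact_force: [0.1, -0.8, 0.2]
opening: 0.002
```

```bash
python3 - <<'E'
from h import *
p=imaging.snapshot('wrist');save('w5.png',p['image'])
p=imaging.snapshot('side');save('s5.png',cv2.resize(p['image'][100:280,220:440],None,fx=3.6,fy=3.3))
E
```

```text
(no output)
```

View pics/w5.png

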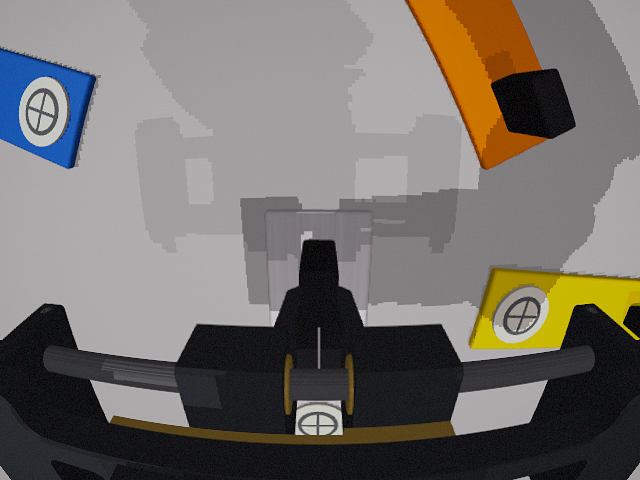

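View pics/s5.png

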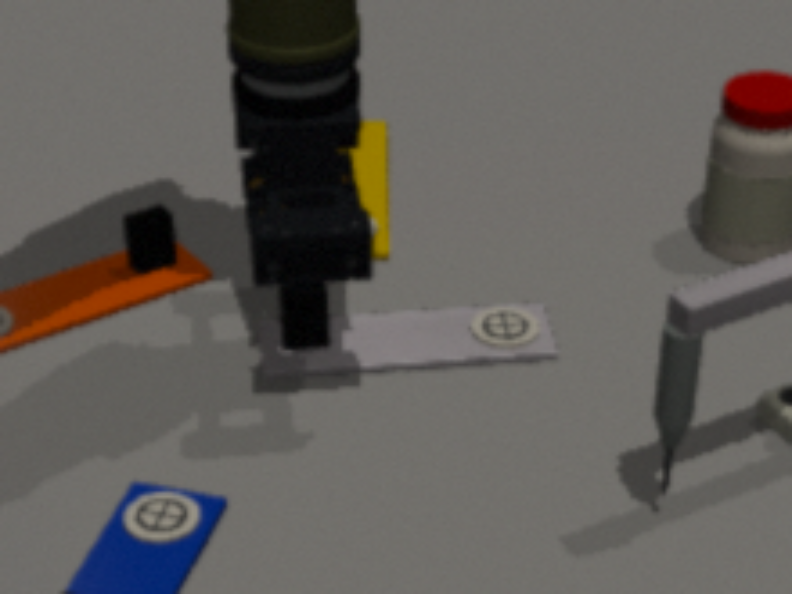

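```bash
python3 - <<'E'
from h import *
p=imaging.snapshot('wrist');s=r.get_state()
t=s['tool_pos'];print(t,s['opening'])
for n,X in dict(tcp=t,grasp=t-[0,0,.006],tip=t-[0,0,.025],gtopn=(.464,.232,.053),gtopf=(.494,.232,.053),gbotn=(.464,.232,.008),gbotf=(.494,.232,.008)).items(): print(n,X,np.round(proj(p,X,True),1))
for v in range(225,400,8):
    d=p['depth'][v,319]; o,dd=ray(p,(319,v),True)
    Rm,_=cv2.Rodrigues(p['rvec']); k=d/((Rm@dd)[2]); print(v,(o+dd*k).round(4))
save('w6.png',np.clip(cv2.resize(p['image'][220:380,220:420],None,fx=3.5,fy=3.5)*3.0,0,255).astype(np.uint8))
E
```

```text
[0.47921847 0.23211575 0.04171897] 0.007584366411115176
tcp [0.47921847 0.23211575 0.04171897] [318.4 291.8]
grasp [0.47921847 0.23211575 0.03571897] [318.4 286.3]
tip [0.47921847 0.23211575 0.01671897] [318.5 270.7]
gtopn (0.464, 0.232, 0.053) [317.8 273.2]
gtopf (0.494, 0.232, 0.053) [318.5 330. ]
gbotn (0.464, 0.232, 0.008) [318.  239.1]
gbotf (0.494, 0.232, 0.008) [318.5 287.5]
225 [0.4556 0.2327 0.0086]
233 [0.4604 0.2326 0.008 ]
241 [0.4635 0.2326 0.0125]
249 [0.4625 0.2326 0.0271]
257 [0.4624 0.2326 0.0381]
265 [0.4635 0.2325 0.0452]
273 [0.4637 0.2325 0.0534]
281 [0.4677 0.2325 0.0533]
289 [0.4701 0.2325 0.0565]
297 [0.4691 0.2325 0.0656]
305 [0.4721 0.2324 0.0672]
313 [0.4754 0.2324 0.0682]
321 [0.4786 0.2324 0.0693]
329 [0.4822 0.2323 0.07  ]
337 [0.4854 0.2323 0.0714]
345 [0.5351 0.2319 0.0084]
353 [0.5425 0.2318 0.0072]
361 [0.5497 0.2318 0.0066]
369 [0.4534 0.2326 0.1316]
377 [0.4521 0.2326 0.1362]
385 [0.454  0.2326 0.1369]
393 [0.456  0.2325 0.1375]
```

View pics/w6.png

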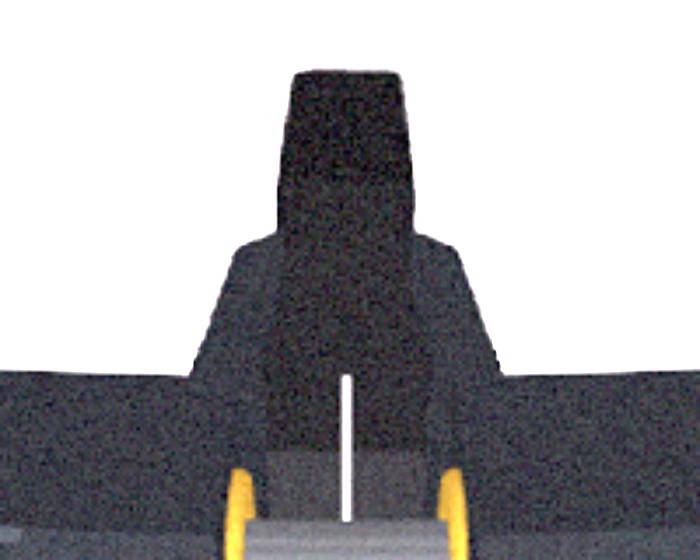

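```bash
python3 - <<'E'
from h import *
print(r.tips_ahead,[a for a in dir(r) if a[0]!='_'])
s=r.get_state();print(s['tool_pos'],s['contact_force'],s['opening'])
q=imaging.snapshot('side');p=imaging.snapshot('wrist')
t=s['tool_pos']
for n,X in dict(tcp=t,tip=t-[0,0,.025],tipB=t+[0,0,.013],body=t+[0,0,.039]).items(): print(n,np.round(proj(q,X),1))
for u in (290,294,298,340,344,348):
  for v in (284,287,290,294,300,310):
    d=p['depth'][v,u]; o,dd=ray(p,(u,v),True);Rm,_=cv2.Rodrigues(p['rvec']); k=d/((Rm@dd)[2]); print(u,v,(o+dd*k).round(4))
save('s6.png',np.clip(cv2.resize(q['image'][130:215,270:350],None,fx=7,fy=7,interpolation=cv2.INTER_CUBIC)*2.5,0,255).astype(np.uint8))
E
```

```text
0.025 ['Unreachable', 'finish_job', 'get_state', 'tips_ahead']
[0.47921847 0.23211575 0.04171897] [-0.81952209  0.11313915  0.73738184] 0.007584366411115176
tcp [304.4 192.4]
tip [304.8 201.1]
tipB [304.3 187.8]
body [303.9 178.4]
290 284 [0.4917 0.2154 0.0078]
290 287 [0.494  0.2152 0.0072]
290 290 [0.4682 0.2201 0.061 ]
290 294 [0.468  0.2204 0.0649]
290 300 [0.4683 0.2207 0.0697]
290 310 [0.468  0.2213 0.0783]
294 284 [0.4915 0.2178 0.0083]
294 287 [0.4678 0.2217 0.059 ]
294 290 [0.4685 0.2218 0.0604]
294 294 [0.4686 0.222  0.0639]
294 300 [0.4687 0.2223 0.069 ]
294 310 [0.4684 0.2228 0.0775]
298 284 [0.4912 0.2201 0.009 ]
298 287 [0.4681 0.2234 0.0583]
298 290 [0.4684 0.2235 0.0605]
298 294 [0.4682 0.2237 0.0646]
298 300 [0.4687 0.2239 0.0689]
298 310 [0.4699 0.2242 0.075 ]
340 284 [0.4923 0.2446 0.0072]
340 287 [0.4683 0.2416 0.0583]
340 290 [0.4687 0.2415 0.0604]
340 294 [0.4683 0.2412 0.0647]
340 300 [0.4682 0.241  0.0701]
340 310 [0.4687 0.2406 0.0772]
344 284 [0.4916 0.2468 0.0086]
344 287 [0.4684 0.2433 0.0582]
344 290 [0.4682 0.2431 0.0614]
344 294 [0.4683 0.2429 0.0649]
344 300 [0.4687 0.2426 0.0692]
344 310 [0.4684 0.2421 0.0779]
348 284 [0.492  0.2492 0.0079]
348 287 [0.4938 0.2492 0.0083]
348 290 [0.4692 0.245  0.0595]
348 294 [0.4686 0.2446 0.0643]
348 300 [0.4691 0.2443 0.0686]
348 310 [0.4684 0.2437 0.0779]
```

View pics/s6.png

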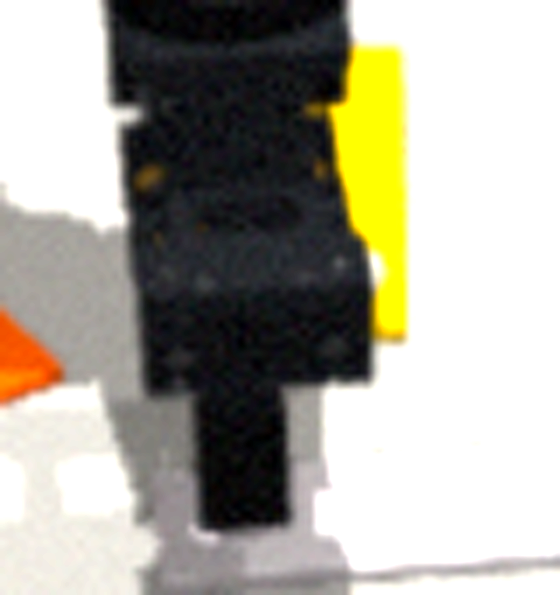

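```bash
python3 - <<'E'
from h import *
p=imaging.snapshot('wrist')
def w(u,v):
    d=p['depth'][v,u]; o,dd=ray(p,(u,v),True);Rm,_=cv2.Rodrigues(p['rvec']); k=d/((Rm@dd)[2]); return (o+dd*k).round(4)
for u in (200,230,260,280,380,440):
  for v in (322,328,332,340,350): print(u,v,w(u,v),end=' ')
  print()
q=imaging.snapshot('side')
for v in range(150,208,4):
    o,dd=ray(q,(304,v)); print(v,(o+dd*q['depth'][v,304]).round(4))
E
```

```text
200 322 [ 0.5255  0.1526 -0.0015] 200 328 [0.4445 0.2034 0.1279] 200 332 [0.4455 0.2034 0.1282] 200 340 [0.445  0.2046 0.1324] 200 350 [0.4455 0.2055 0.1357] 
230 322 [5.236e-01 1.741e-01 1.000e-04] 230 328 [0.4451 0.2107 0.1264] 230 332 [0.4456 0.2109 0.1275] 230 340 [0.4451 0.2118 0.1316] 230 350 [0.4449 0.2127 0.1358] 
260 322 [ 0.5236  0.1939 -0.0007] 260 328 [0.4453 0.2182 0.1258] 260 332 [0.4454 0.2184 0.1275] 260 340 [0.4443 0.2192 0.1323] 260 350 [0.4454 0.2194 0.1348] 
280 322 [0.4684 0.2182 0.0863] 280 328 [0.4453 0.2231 0.1257] 280 332 [0.4451 0.2233 0.1277] 280 340 [0.4453 0.2236 0.1308] 280 350 [0.4455 0.2239 0.1346] 
380 322 [ 0.5244  0.2714 -0.0008] 380 328 [0.4455 0.2476 0.126 ] 380 332 [0.4453 0.2473 0.128 ] 380 340 [0.4457 0.2469 0.1308] 380 350 [0.4455 0.2463 0.1351] 
440 322 [ 0.5263  0.3123 -0.    ] 440 328 [0.4456 0.2627 0.1272] 440 332 [0.445  0.2618 0.1298] 440 340 [0.4444 0.2605 0.134 ] 440 350 [0.4457 0.2601 0.1361] 
150 [0.4795 0.1983 0.1762]
154 [0.4785 0.1902 0.1716]
158 [0.4778 0.1847 0.1653]
162 [0.479  0.2063 0.1412]
166 [0.4749 0.155  0.1654]
170 [0.4737 0.1424 0.1642]
174 [ 0.403  -0.8251  0.8217]
178 [0.4736 0.15   0.1392]
182 [0.473  0.1471 0.1312]
186 [0.4779 0.2202 0.0683]
190 [0.478  0.2264 0.0528]
194 [0.4776 0.2252 0.0425]
198 [0.4771 0.2246 0.0316]
202 [0.4769 0.2261 0.019 ]
206 [0.4762 0.2224 0.0103]
```

The fingers shut on nothing. Depth from both cameras puts the fingertips at z≈0.057 and the gripper body at ≈0.122. The gap between them matches the stated gripper, but the real tool sits about 41 mm higher than the reported TCP. The grip and the carrier are untouched. I'll open and go down using the measured tip height.

Call:
send_rows(
  moves=[0,0,0,0,0,0,0,0,0,0,0,0,0,0,0,0,0,0,0,0,0,0,0,0,0,0,0,0,0,0],
  claw=-0.2,
)

```text
clock: 5.35
tool_pos: [0.4792, 0.2321, 0.0417]
eef_rot: [0.006, 1.0, -0.0, -0.002]
contact_force: [-1.2, 0.7, 0.1]
opening: 0.36
```

Call:
send_rows(
  moves=[0,0,0,0,0,0,0,0,0,0,0,0,0,0,0,0,0,0,0,0,0,0,0,0,0,0,0,0,0,0],
)

```text
clock: 5.77
tool_pos: [0.4793, 0.2321, 0.0417]
eef_rot: [0.006, 1.0, -0.0, -0.002]
contact_force: [0.4, -0.4, -0.6]
opening: 0.599
```

```bash
python3 - <<'E'
from h import *
totool([.479,.232,.015],89.1)
p=imaging.snapshot('wrist');save('w7.png',p['image'][200:,120:520])
def w(u,v):
    d=p['depth'][v,u]; o,dd=ray(p,(u,v),True);Rm,_=cv2.Rodrigues(p['rvec']); k=d/((Rm@dd)[2]); return (o+dd*k).round(4)
for u in range(230,420,6): print(u,w(u,292),w(u,305))
E
```

```text
t 5.7667 pos [0.4793 0.2321 0.0417] z [-0.003 -0.    -1.   ] jaw 89.36 F [ 0.4 -0.4 -0.6] op 0.599
shift [ 0.0002 -0.0001  0.0268]
turn [-0.02 -0.19  0.26]
230 [0.4679 0.1945 0.0638] [0.4681 0.1968 0.0747]
236 [0.4678 0.1972 0.0639] [0.4699 0.1985 0.0715]
242 [0.469  0.1992 0.0615] [0.4699 0.201  0.0713]
248 [0.4689 0.2019 0.0617] [0.4699 0.2035 0.0712]
254 [0.4696 0.2043 0.0602] [0.4702 0.2058 0.0706]
260 [ 5.014e-01  1.957e-01 -4.000e-04] [0.5101 0.1952 0.0006]
266 [5.010e-01 1.996e-01 2.000e-04] [5.103e-01 1.989e-01 1.000e-04]
272 [0.4964 0.2046 0.009 ] [0.5054 0.204  0.0087]
278 [0.4969 0.2081 0.0081] [0.5055 0.2076 0.0085]
284 [0.4966 0.2117 0.0085] [0.5058 0.2112 0.0078]
290 [0.4971 0.2152 0.0077] [0.5057 0.2148 0.0081]
296 [0.4971 0.2187 0.0076] [0.5059 0.2184 0.0077]
302 [0.4734 0.2248 0.053 ] [0.4803 0.2246 0.0527]
308 [0.4734 0.2275 0.053 ] [0.4804 0.2273 0.0524]
314 [0.4737 0.2302 0.0525] [0.4801 0.2301 0.053 ]
320 [0.4736 0.2329 0.0526] [0.4802 0.2328 0.0529]
326 [0.473  0.2356 0.0539] [0.48   0.2356 0.0534]
332 [0.4733 0.2383 0.0534] [0.4802 0.2383 0.053 ]
338 [0.4972 0.2434 0.0078] [0.5061 0.2435 0.0078]
344 [0.4974 0.247  0.0075] [0.5055 0.2471 0.0089]
350 [0.4973 0.2505 0.0079] [0.5064 0.2508 0.0075]
356 [0.4972 0.254  0.0082] [0.5059 0.2543 0.0085]
362 [0.497  0.2575 0.0089] [0.5061 0.2579 0.0083]
368 [0.4984 0.2614 0.0064] [0.5105 0.2627 0.0008]
374 [ 5.019e-01  2.661e-01 -1.000e-04] [ 5.112e-01  2.667e-01 -3.000e-04]
380 [0.4704 0.259  0.0598] [0.4743 0.2586 0.0643]
386 [0.4703 0.2616 0.06  ] [0.4704 0.2598 0.0713]
392 [0.4696 0.264  0.0615] [0.4698 0.262  0.0725]
398 [0.4688 0.2662 0.0633] [0.4703 0.2647 0.0718]
404 [0.4688 0.2689 0.0633] [0.4689 0.2665 0.0745]
410 [0.4689 0.2715 0.0634] [0.4689 0.269  0.0747]
416 [ 5.028e-01  2.930e-01 -1.000e-04] [0.469  0.2715 0.0747]
```

View pics/w7.png

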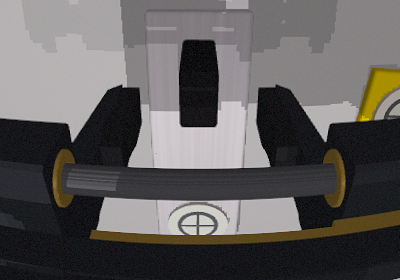

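Call:
send_rows(
  moves=[0,0,0.006,0,0,0,0,0,0.013,0,0,0,0,0,0.02,0,0,0,0,0,0.026,0,0,0,0,0,0.026,0,0,0],
)

```text
clock: 6.23
tool_pos: [0.4782, 0.2317, 0.0141]
eef_rot: [0.005, 1.0, -0.001, -0.003]
contact_force: [-0.6, 0.7, -0.4]
opening: 0.599
```

```bash
python3 - <<'E'
from h import *
totool([.479,.232,.003],89.1)
p=imaging.snapshot('wrist');save('w8.png',p['image'][200:,120:520])
def w(u,v):
    d=p['depth'][v,u]; o,dd=ray(p,(u,v),True);Rm,_=cv2.Rodrigues(p['rvec']); k=d/((Rm@dd)[2]); return (o+dd*k).round(4)
for u in range(236,410,8): print(u,w(u,287),w(u,292))
E
```

```text
t 6.2333 pos [0.4782 0.2317 0.0141] z [-0.006 -0.002 -1.   ] jaw 89.37 F [-0.6  0.7 -0.4] op 0.599
shift [-0.0009  0.0004  0.0111]
turn [-0.11 -0.32  0.27]
236 [0.4675 0.1954 0.0304] [0.4671 0.1966 0.0359]
244 [0.4686 0.1985 0.028 ] [0.4685 0.1995 0.0331]
252 [0.4686 0.2022 0.0281] [0.4688 0.2029 0.0324]
260 [0.4823 0.2008 0.0008] [0.4853 0.2006 0.0007]
268 [0.479  0.2061 0.0073] [0.4811 0.2062 0.0088]
276 [0.4781 0.2104 0.0089] [0.4819 0.21   0.0071]
284 [0.4788 0.2143 0.0075] [0.4817 0.2142 0.0076]
292 [0.4787 0.2184 0.0077] [0.4818 0.2182 0.0072]
300 [0.4631 0.2243 0.0388] [0.4637 0.2245 0.0421]
308 [0.4631 0.2276 0.0388] [0.4634 0.2277 0.0427]
316 [0.4628 0.2309 0.0395] [0.4636 0.2309 0.0424]
324 [0.4631 0.2341 0.039 ] [0.4637 0.2341 0.0423]
332 [0.4631 0.2374 0.0391] [0.4632 0.2373 0.0431]
340 [0.4648 0.2409 0.0357] [0.4644 0.2406 0.041 ]
348 [0.479  0.2465 0.0078] [0.4815 0.2465 0.0084]
356 [0.4794 0.2506 0.0071] [0.4816 0.2506 0.0085]
364 [0.4793 0.2547 0.0075] [0.4818 0.2547 0.0081]
372 [0.4787 0.2586 0.0088] [0.4816 0.2587 0.0088]
380 [0.4684 0.2589 0.0294] [0.4693 0.2585 0.0325]
388 [0.4692 0.2628 0.028 ] [0.469  0.262  0.0331]
396 [0.4677 0.2658 0.0311] [0.4689 0.2654 0.0336]
404 [0.4832 0.2771 0.001 ] [0.4678 0.2684 0.0359]
```

View pics/w8.png

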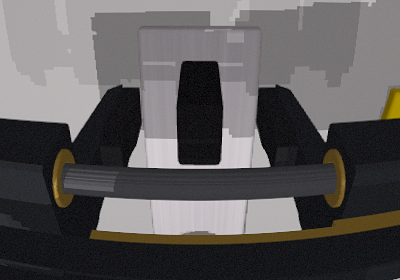

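Call:
send_rows(
  moves=[0,0,0.005,0,-0.2,0,-0.001,0,0.01,0,-0.3,0,-0.001,0,0.01,0,-0.3,0,-0.001,0,0.01,0,-0.3,0,-0.001,0,0.01,0,-0.3,0],
)

```text
clock: 6.7
tool_pos: [0.4795, 0.2318, 0.0048]
eef_rot: [0.005, 1.0, -0.001, 0.0]
contact_force: [-0.7, -0.9, -0.8]
opening: 0.599
```

Call:
send_rows(
  moves=[0,0,0,0,0,0,0,0,0,0,0,0,0,0,0,0,0,0,0,0,0,0,0,0,0,0,0,0,0,0],
  claw=1,
  grip_force=15,
)

```text
clock: 7.12
tool_pos: [0.4796, 0.2318, 0.0048]
eef_rot: [0.006, 1.0, -0.001, 0.0]
contact_force: [0.1, -0.3, -0.8]
opening: 0.245
```

Call:
send_rows(
  moves=[0,0,0,0,0,0,0,0,0,0,0,0,0,0,0,0,0,0,0,0,0,0,0,0,0,0,0,0,0,0],
)

```text
clock: 7.53
tool_pos: [0.4795, 0.2318, 0.0048]
eef_rot: [0.006, 1.0, -0.001, 0.0]
contact_force: [-0.1, 0.2, 0.4]
opening: 0.201
```

Opening 0.201 × 88 mm ≈ 18 mm, so the grip is held. Measuring the remaining shift.

```bash
python3 - <<'E'
from h import *
s=r.get_state()
totool(s['tool_pos']+[.0574,-.2018,0],89.3)
p=imaging.snapshot('wrist');save('w9.png',p['image'][200:,120:520])
print(proj(p,(.6093,.2306,.011),True))
q=imaging.snapshot('top')
for d in imaging.pinpoint('spot',q)[:4]:
    u=(d['point'][0]*640,d['point'][1]*480);print('spot',np.round(u,1),onz(q,u,.011).round(4))
E
```

```text
t 7.5333 pos [0.4795 0.2318 0.0048] z [ 0.001 -0.001 -1.   ] jaw 89.36 F [-0.1  0.2  0.4] op 0.201
shift [-0.0596 -0.2011  0.0003]
turn [-0.08  0.03  0.06]
(np.float64(318.5587032666289), np.float64(463.46248470787356))
spot [264.8 209. ] [0.6061 0.2311 0.011 ]
spot [204.1 249.2] [0.5137 0.3705 0.011 ]
spot [340.6 306.9] [0.3807 0.058  0.011 ]
```

View pics/w9.png

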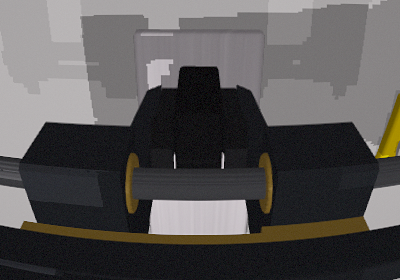

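Call:
send_rows(
  moves=[-0.002,-0.006,0,0,0,0,-0.005,-0.017,0,0,0,0,-0.009,-0.03,0,0,0,0,-0.013,-0.043,0,0,0,0,-0.016,-0.055,0,0,0,0],
)

```text
clock: 8.1
tool_pos: [0.4954, 0.1748, 0.0049]
eef_rot: [0.006, 1.0, -0.001, 0.0]
contact_force: [-0.3, 0.3, -1.6]
opening: 0.203
```

```bash
python3 -c "
from h import *
totool([.4795+.0574,.2318-.2018,.0048],89.36)"
```

```text
t 8.1 pos [0.4954 0.1748 0.0049] z [ 0.001 -0.002 -1.   ] jaw 89.33 F [-0.3  0.3 -1.6] op 0.203
shift [-0.0432 -0.1443  0.0004]
turn [-0.12  0.04 -0.03]
```

Call:
send_rows(
  moves=[-0.003,-0.01,0.0003,0,0,0,-0.007,-0.023,0.0005,0,0,0,-0.011,-0.037,0.0005,0,0,0,-0.015,-0.05,0.0005,0,0,0,-0.019,-0.063,0.0005,0,0,0],
)

```text
clock: 8.52
tool_pos: [0.5141, 0.1114, 0.0049]
eef_rot: [0.005, 1.0, -0.0, 0.001]
contact_force: [-1.2, 3.0, 3.0]
opening: 0.208
```

```bash
python3 -c "
from h import *
totool([.4795+.0574,.2318-.2018,.0048],89.36)"
```

```text
t 8.5167 pos [0.5141 0.1114 0.0049] z [ 0.001 -0.    -1.   ] jaw 89.39 F [-1.2  3.   3. ] op 0.208
shift [-0.0237 -0.0812  0.0001]
turn [-0.02  0.09  0.03]
```

Call:
send_rows(
  moves=[-0.003,-0.011,0,0,0,0,-0.007,-0.023,0,0,0,0,-0.01,-0.035,0,0,0,0,-0.013,-0.045,0,0,0,0,-0.015,-0.05,0,0,0,0],
)

```text
clock: 8.93
tool_pos: [0.5285, 0.0589, 0.0049]
eef_rot: [0.006, 1.0, -0.001, 0.0]
contact_force: [-0.7, 1.5, 0.7]
opening: 0.201
```

```bash
python3 - <<'E'
from h import *
totool([.4795+.0574,.2318-.2018,.0048],89.36)
p=imaging.snapshot('top');q=imaging.snapshot('side')
b=q['image'][180:310,290:430];a=p['image'][150:290,260:400]
save('d1.png',np.hstack([np.clip(cv2.resize(a,(400,400),interpolation=cv2.INTER_CUBIC)*1.5,0,255).astype(np.uint8),cv2.resize(b,(400,400),interpolation=cv2.INTER_CUBIC)]))
for x in(p,q):
  for d in imaging.pinpoint('spot',x)[:5]:
    u=(d['point'][0]*640,d['point'][1]*480);print('spot',np.round(u,1),onz(x,u,.011).round(4))
E
```

```text
t 8.9333 pos [0.5285 0.0589 0.0049] z [ 0.001 -0.001 -1.   ] jaw 89.28 F [-0.7  1.5  0.7] op 0.201
shift [-0.0088 -0.0288  0.0001]
turn [-0.08  0.06 -0.08]
spot [243.6 360.1] [0.2628 0.2772 0.011 ]
spot [339.2 306.8] [0.3809 0.0612 0.011 ]
spot [341.3 184.6] [0.6617 0.0541 0.011 ]
spot [205.7 248.6] [0.5152 0.3668 0.011 ]
spot [216.6 200.3] [0.2752 0.2711 0.011 ]
spot [261.2 255.9] [0.3716 0.0648 0.011 ]
spot [396.1 245.9] [0.6559 0.0579 0.011 ]
spot [316.5 168.9] [0.5216 0.3682 0.011 ]
```

View pics/d1.png

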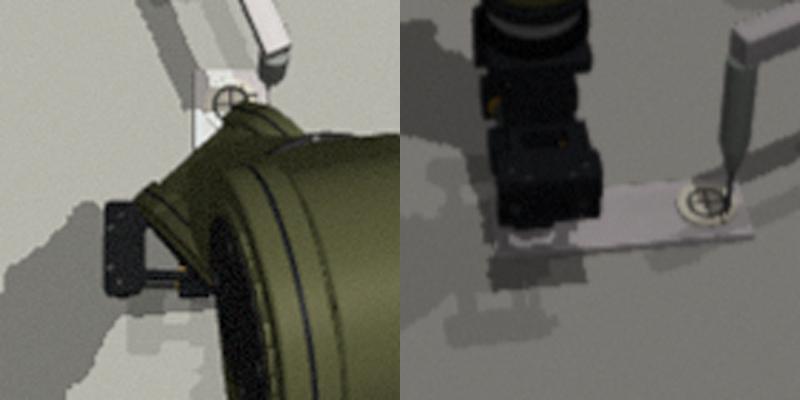

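```bash
python3 - <<'E'
from h import *
p=imaging.snapshot('top');q=imaging.snapshot('side')
print('top',onz(p,(353.8,181.),.025)-onz(p,(340.5,185.4),.011))
print('side',onz(q,(404.5,248.7),.025)-onz(q,(398.2,245.3),.011))
b=q['image'][225:265,380:420];a=p['image'][160:200,325:365]
save('d2.png',np.hstack([np.clip(cv2.resize(a,(400,400),interpolation=cv2.INTER_NEAREST)*1.5,0,255).astype(np.uint8),cv2.resize(b,(400,400),interpolation=cv2.INTER_NEAREST)]))
E
```

```text
top [ 0.00692831 -0.03015113  0.014     ]
side [ 0.00607839 -0.02733534  0.014     ]
```

View pics/d2.png

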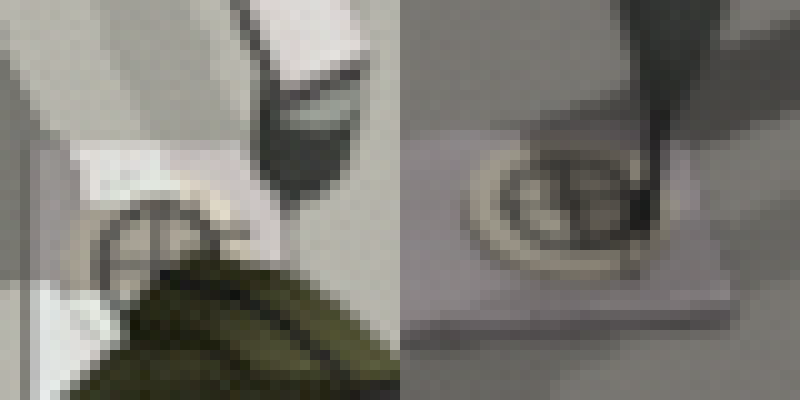

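```bash
python3 - <<'E'
from h import *
p=imaging.snapshot('top');q=imaging.snapshot('side')
n=onz(p,(353.3,180.9),.025);s=onz(p,(340,185.6),.011);print('top',n,s,n-s)
n=onz(q,(403.8,247.4),.025);s=onz(q,(396.7,244.7),.011);print('side',n,s,n-s)
E
```

```text
top [0.66698685 0.02696056 0.025     ] [0.65935712 0.05713264 0.011     ] [ 0.00762973 -0.03017207  0.014     ]
side [0.66624152 0.03601281 0.025     ] [0.65796097 0.06152043 0.011     ] [ 0.00828056 -0.02550763  0.014     ]
```

Call:
send_rows(
  moves=[-0.002,-0.007,0,0,0,0,-0.005,-0.017,0,0,0,0,-0.007,-0.025,0,0,0,0,-0.0083,-0.0282,0,0,0,0,-0.0083,-0.0282,0,0,0,0],
)

```text
clock: 9.75
tool_pos: [0.5369, 0.0307, 0.0049]
eef_rot: [0.007, 1.0, -0.001, 0.001]
contact_force: [-0.0, -1.4, 0.8]
opening: 0.206
```

Call:
send_rows(
  moves=[0,0,0,0,0,0,0,0,0,0,0,0,0,0,0,0,0,0,0,0,0,0,0,0,0,0,0,0,0,0],
)

```text
clock: 10.17
tool_pos: [0.5369, 0.0304, 0.0049]
eef_rot: [0.007, 1.0, -0.001, 0.001]
contact_force: [0.1, -0.2, 0.6]
opening: 0.197
```

```bash
python3 - <<'E'
from h import *
totool([.5285+.008,.0589-.0283,.0048],89.36)
p=imaging.snapshot('top');q=imaging.snapshot('side')
b=q['image'][225:265,385:425];a=p['image'][160:200,335:375]
save('d3.png',np.hstack([np.clip(cv2.resize(a,(400,400),interpolation=cv2.INTER_NEAREST)*1.5,0,255).astype(np.uint8),np.clip(cv2.resize(b,(400,400),interpolation=cv2.INTER_NEAREST)*1.3,0,255).astype(np.uint8)]))
for x in(p,q):
  for d in imaging.pinpoint('spot',x)[:5]:
    u=(d['point'][0]*640,d['point'][1]*480)
    if u[0]>320 and u[1]<260: print('spot',np.round(u,1),onz(x,u,.011).round(4))
E
```

```text
t 10.1667 pos [0.5369 0.0304 0.0049] z [ 0.001 -0.003 -1.   ] jaw 89.24 F [ 0.1 -0.2  0.6] op 0.197
shift [0.0004 0.0002 0.0001]
turn [-0.17  0.09 -0.12]
spot [354.5 184.9] [0.6607 0.0236 0.011 ]
spot [404.1 252.3] [0.668  0.0361 0.011 ]
```

View pics/d3.png

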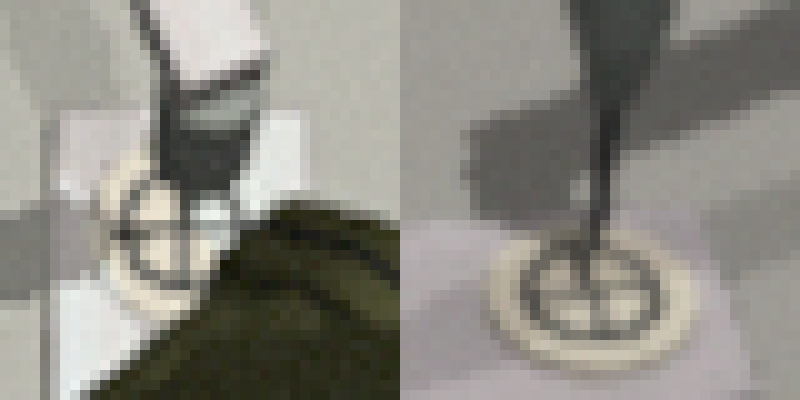

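```bash
python3 - <<'E'
from h import *
p=imaging.snapshot('top');q=imaging.snapshot('side')
n=onz(p,(353.3,180.9),.025);s=onz(p,(352.4,182.5),.011);print('top',n,s,n-s)
n=onz(q,(403.8,247.4),.025);s=onz(q,(403.5,253.2),.011);print('side',n,s,n-s)
for nm,x,z,c in(('top',p,.025,(335,160)),('side',q,.025,(385,225))):
  for X in [(.6668,.0300,.025),(.6668,.03,.011),(.6668,.03,.011+0)]: print(nm,X,(np.array(proj(x,X))-c+.5)*10)
# ring ellipse fit in side
im=q['image'][228:262,388:420].astype(float)
def w(u,v):
    d=q['depth'][v,u]; o,dd=ray(q,(u,v)); return (o+dd*d).round(4)
for v in range(234,256): print(v,[(u,round(float(w(u,v)[2]),3)) for u in range(401,408)])
E
```

```text
top [0.66698685 0.02696056 0.025     ] [0.66637965 0.02841144 0.011     ] [ 0.0006072  -0.00145088  0.014     ]
side [0.66624152 0.03601281 0.025     ] [0.66615343 0.0335469  0.011     ] [8.80893142e-05 2.46590276e-03 1.40000000e-02]
top (0.6668, 0.03, 0.025) [174.69072984 214.92324873]
top (0.6668, 0.03, 0.011) [172.10667521 228.27062223]
top (0.6668, 0.03, 0.011) [172.10667521 228.27062223]
side (0.6668, 0.03, 0.025) [202.29793028 248.0724135 ]
side (0.6668, 0.03, 0.011) [196.93595212 298.15792677]
side (0.6668, 0.03, 0.011) [196.93595212 298.15792677]
234 [(401, 0.001), (402, 0.003), (403, -0.0), (404, 0.066), (405, 0.07), (406, 0.07), (407, 0.069)]
235 [(401, 0.001), (402, 0.001), (403, -0.002), (404, 0.004), (405, 0.065), (406, 0.068), (407, -0.004)]
236 [(401, -0.001), (402, 0.004), (403, 0.0), (404, 0.002), (405, 0.061), (406, 0.062), (407, 0.004)]
237 [(401, -0.001), (402, 0.002), (403, -0.001), (404, 0.002), (405, 0.058), (406, 0.059), (407, 0.002)]
238 [(401, 0.002), (402, -0.0), (403, 0.002), (404, 0.002), (405, 0.057), (406, 0.003), (407, 0.002)]
239 [(401, -0.001), (402,
[... 1018 characters left out ...]
, (402, 0.014), (403, 0.01), (404, 0.014), (405, 0.012), (406, 0.011), (407, 0.011)]
250 [(401, 0.013), (402, 0.009), (403, 0.013), (404, 0.015), (405, 0.013), (406, 0.011), (407, 0.015)]
251 [(401, 0.013), (402, 0.014), (403, 0.011), (404, 0.012), (405, 0.012), (406, 0.013), (407, 0.013)]
252 [(401, 0.011), (402, 0.013), (403, 0.014), (404, 0.01), (405, 0.012), (406, 0.014), (407, 0.014)]
253 [(401, 0.015), (402, 0.011), (403, 0.011), (404, 0.822), (405, 0.008), (406, 0.011), (407, 0.012)]
254 [(401, 0.014), (402, 0.014), (403, 0.012), (404, 0.011), (405, 0.013), (406, 0.014), (407, 0.01)]
255 [(401, 0.012), (402, 0.014), (403, 0.013), (404, 0.014), (405, 0.011), (406, 0.011), (407, 0.011)]
```

```bash
python3 - <<'E'
from h import *
q=imaging.snapshot('side');p=imaging.snapshot('top')
def draw(x,c,w,spot,ndl,k):
    im=x['image'][c[1]:c[1]+w,c[0]:c[0]+w];im=np.clip(cv2.resize(im,None,fx=k,fy=k,interpolation=cv2.INTER_CUBIC)*1.4,0,255).astype(np.uint8)
    t=np.linspace(0,2*np.pi,200)
    f=lambda X:((np.array(proj(x,X))-c+.5)*k)
    for rad,col in((.022,(255,0,0)),(.0135,(0,200,0))):
        pts=np.array([f((spot[0]+rad*np.cos(a),spot[1]+rad*np.sin(a),.011)) for a in t]).astype(int)
        cv2.polylines(im,[pts],True,col,1)
    a=f((ndl[0],ndl[1],.025)).astype(int);b=f((ndl[0],ndl[1],.065)).astype(int);cv2.line(im,tuple(map(int,a)),tuple(map(int,b)),(0,0,255),1)
    return im
A=draw(p,(333,160),40,(.6664,.0284),(.667,.028),10)
B=draw(q,(384,225),40,(.6662,.0325),(.6665,.0325),10)
save('d4.png',np.hstack([A,B]))
E
```

```text
(no output)
```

View pics/d4.png

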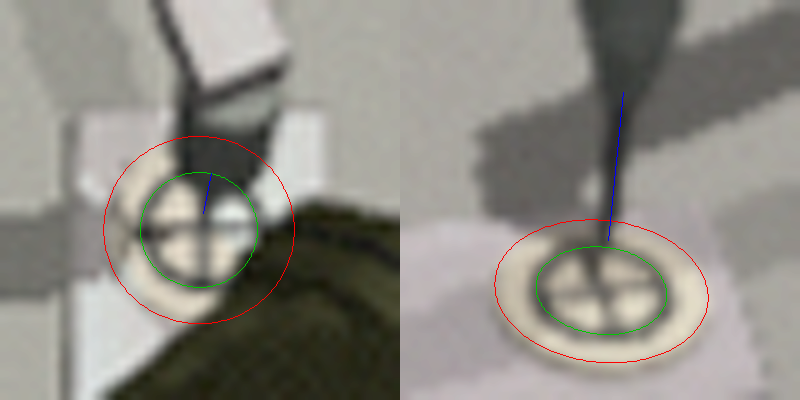

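Overlaying ring and needle in both views puts the spot under the tip to within about 1 mm. In the side view the cross is at (603,292) and the needle end at about (606,242); in the top view they are at (203,228) and about (203,212). Releasing.

Call:
send_rows(
  moves=[0,0,0,0,0,0,0,0,0,0,0,0,0,0,0,0,0,0,0,0,0,0,0,0,0,0,0,0,0,0],
  claw=-0.1,
)

```text
clock: 10.98
tool_pos: [0.5368, 0.0308, 0.0049]
eef_rot: [0.007, 1.0, -0.001, 0.001]
contact_force: [0.0, 0.1, 0.9]
opening: 0.542
```

Call:
send_rows(
  moves=[0,0,0,0,0,0,0,0,0,0,0,0,0,0,0,0,0,0,0,0,0,0,0,0,0,0,0,0,0,0],
)

```text
clock: 11.4
tool_pos: [0.5368, 0.0307, 0.0049]
eef_rot: [0.007, 1.0, -0.001, 0.001]
contact_force: [-0.2, 0.5, -0.1]
opening: 0.554
```

Call:
send_rows(
  moves=[0,0,-0.004,0,0,0,0,0,-0.013,0,0,0,0,0,-0.025,0,0,0,0,0,-0.038,0,0,0,0,0,-0.05,0,0,0],
)

```text
clock: 11.82
tool_pos: [0.5368, 0.0308, 0.0562]
eef_rot: [0.007, 1.0, -0.001, 0.001]
contact_force: [-0.3, 0.3, 0.1]
opening: 0.552
```

```bash
python3 - <<'E'
from h import *
totool([.4,.03,.15],89)
p=imaging.snapshot('wrist');save('e1.png',p['image'])
E
```

```text
t 11.8167 pos [0.5368 0.0308 0.0562] z [ 0.002 -0.002 -1.   ] jaw 89.24 F [-0.3  0.3  0.1] op 0.552
shift [ 0.1366 -0.0029 -0.094 ]
turn [-0.13  0.11  0.24]
```

View pics/e1.png

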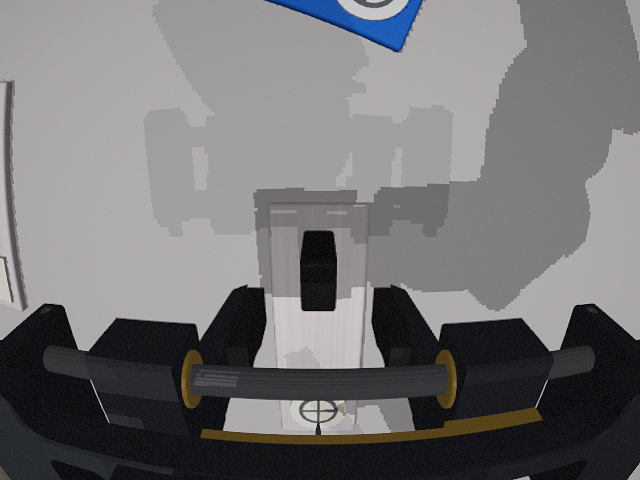

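The wrist view shows the grip free at (318,270), the ring at (318,410) and the needle just beyond it at (318,430). Backing away to check from above.

Call:
send_rows(
  moves=[0,0,-0.02,0,0,0,0.01,0,-0.05,0,0,0,0.035,0,-0.08,0,0,0,0.06,0.015,-0.1,0,0,0,0.08,0.03,-0.11,0,0,0],
)

```text
clock: 12.28
tool_pos: [0.4572, 0.0617, 0.17]
eef_rot: [0.008, 1.0, -0.001, 0.004]
contact_force: [-0.2, 0.5, 0.4]
opening: 0.55
```

Call:
send_rows(
  moves=[0.015,0.03,0,0,0,0,0.02,0.065,0,0,0,0,0.02,0.1,0,0,0,0,0.02,0.135,0,0,0,0,0.02,0.15,0,0,0,0],
)

```text
clock: 12.7
tool_pos: [0.4393, 0.218, 0.1705]
eef_rot: [0.005, 1.0, 0.001, 0.005]
contact_force: [-0.3, 0.5, -0.1]
opening: 0.551
```

```bash
python3 - <<'E'
from h import *
totool([.4,.2,.15],89)
p=imaging.snapshot('top');q=imaging.snapshot('side');w=imaging.snapshot('wrist');save('w99.png',w['image'])
save('t9.png',p['image'])
def crop(x,c,w,k,g): return np.clip(cv2.resize(x['image'][c[1]:c[1]+w,c[0]:c[0]+w],None,fx=k,fy=k,interpolation=cv2.INTER_CUBIC)*g,0,255).astype(np.uint8)
save('d9.png',np.hstack([crop(p,(333,160),40,10,1.4),crop(q,(384,225),40,10,1.4)]))
for x in(p,q):
  for n,z in(('spot',.011),('spare',0)):
   for d in imaging.pinpoint(n,x)[:5]:
    u=(d['point'][0]*640,d['point'][1]*480);print(n,np.round(u,1),onz(x,u,z).round(4))
E
```

```text
t 12.7 pos [0.4393 0.218  0.1705] z [ 0.01   0.003 -1.   ] jaw 89.41 F [-0.3  0.5 -0.1] op 0.551
shift [ 0.0394 -0.0185  0.02  ]
turn [0.18 0.57 0.41]
spot [203.6 247.5] [0.5177 0.3718 0.011 ]
spot [340.8 307.2] [0.3801 0.0576 0.011 ]
spot [353.4 181.6] [0.6685 0.0261 0.011 ]
spare [472.4 258.5] [ 0.4894 -0.2452  0.    ]
spot [215.9 198.1] [0.2734 0.28   0.011 ]
spot [403.3 254.2] [0.6651 0.0306 0.011 ]
spot [266.6 257.4] [0.3826 0.0586 0.011 ]
spot [314.6 170.1] [0.5164 0.3635 0.011 ]
spare [340.7 374. ] [ 0.4945 -0.2395  0.    ]
```

View pics/t9.png

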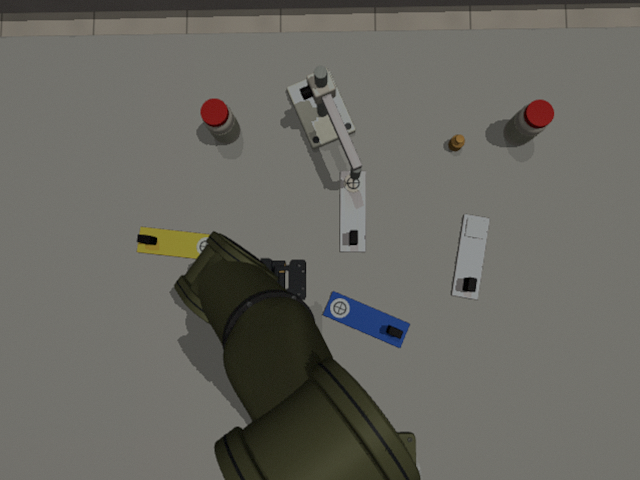

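View pics/d9.png

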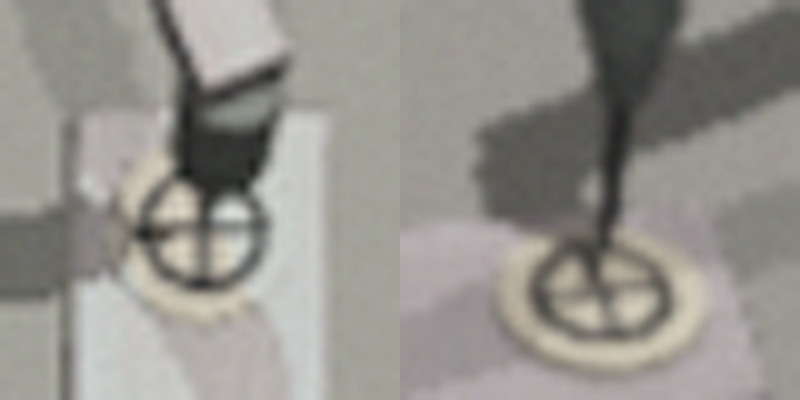

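The carrier lies free. Side view: ring centre (603,291), needle end (604,245). Top view: ring centre (204,229), needle end about (205,212). Both fit a tip straight above the cross to about 1 mm. The spare is unmoved at (471,256). Handing in.

```bash
python3 -c "
from h import *
print(r.finish_job(), r.get_state()['clock'])"
```

```text
the job is handed in; nothing more can be done
the job is handed in; nothing more can be done
```

The carrier with the round, marked sample now lies flat with its ring under the needle. I gripped it, slid it about 21 cm along the bench, let go and backed the arm clear. The job was handed in at about 13 s of the 38 s allowed; no verdict was reported.

- **Placement:** after release, top and side close-ups both show the needle pointing inside the ring, about 1 mm from the cross. My absolute needle position differed by 5–9 mm in y between the two cameras. I therefore trusted the needle-to-ring comparison within each picture.
- **Other things:** in the last top picture the spare and the blue carrier were where they started. The arm hid the orange carrier and part of the yellow one, so I could not check those two there.
- **Missed first grasp:** the gripper closed on nothing because the fingertips were about 40 mm higher than the reported TCP height implied. It touched nothing. I measured the real tip height from the camera depth, went lower and regrasped; the opening then read about 18 mm, matching the grip.
- **Forces:** readings at the end of each move stayed within about 5 N throughout.

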